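# Release a bottle from a ratchet bench clamp

### The arm

A 6-joint arm with a two-finger parallel gripper is mounted at the origin on a cart in front of the work surface, level with it; the furniture and walls round the work are solid. World frame = base frame: x ahead of the robot, y to its left, z up, the work surface at z = 0. Lengths are in mm, angles in rad, forces in N, time in s.
With the tool pointing down it reaches from about 350 to 975 mm from the base axis. Payload 7.1 kg.
Tool frame: the origin (TCP) lies at the very end of the fingers, on their centre line; the grasp point (between the pads) lies tcp_to_grasp behind it (tcp_to_grasp is the distance from the TCP to the grasp point, in mm); y points along the fingers, z is the direction in which the jaws open and shut, and the axes are right-handed (so a half turn about y gives the same grasp; the last joint's range is limited). The gripper opens to 88 mm and grips with 3 to 60 N. Pads are 20 mm wide; open, the fingers measure 115 mm over their backs; the gripper's body (75 mm by 178 mm) begins 61 mm behind the grasp point.
Start: joints at [-1.366, 0.423, 1.63, -0, 1.089, -0.019], TCP at [138.73, -609.392, 222.675] pointing down, gripper open.
Joint ranges: [-3, 3], [-0.9, 2.11], [0.09, 2.58], [-1.31, 4.45], [0.11, 2.69], [-2.54, 2.54]. Speed limits (rad/s): [2.39, 2.39, 3.01, 3.14, 3.14, 3.14].

### API

Orientations are given as a unit quaternion [x, y, z, w].
In Python, from rig import read_state, snapshot, sign_off, tcp_to_grasp gives the robot as it stands.
- The arm moves only by the tool play_rows, never from a script. Its argument "targets" is text: rows parted by semicolons, each of 6 numbers parted by spaces: the shift along the world's x, y, z in m, then the turn, a rotation vector about the world's x, y, z in degrees. In form: x y z wx wy wz; .... A call has 1 to 20 rows; each row shifts and turns the pose as measured when the row begins; what a row does not reach is not made up. A row lasts 1/10 s, in which the tool goes at most 50 mm and 8.59 degrees, less where a joint would pass 70% of its speed; a pose out of reach is approached as far as the arm can. A call with a gripper value outside its range is refused whole. "fingers" is the gripper command: -1 is shut, 1 is fully open, values between are in proportion, set as the call begins (left out, the last holds). The fingers move at their own pace and stop on an object; "grip_force" is the grip in N (left out, the last holds). Time passes only in rows, so rows that do not move let the fingers close. It gives the time, the measured TCP pose, the force and the opening at its end, in the units of the state.
- read_state(): the state, without advancing time (a new reading comes with each control period).
- snapshot(name): name is "scene" or "top"; returns a dict with "img" (480x640x3 uint8, red, green, blue), "vfov" (degrees; the focal length in pixels is half the picture's height over the tangent of half this angle, whatever the lens; pixels are square), "cx", "cy" (the principal point, pixels), "world_from_camera" (4x4, takes a point from camera to world coordinates). Camera axes: x right, y down, z forward; pixel columns grow to the right and rows downward; lengths in mm; the calibration is good to about 2 mm. A picture is of the moment at which its call begins. There is no depth.
- sign_off(): hands the job in, once; it reports no verdict.
The state is a dict: "clock": time; "joint_positions": joint angles; "dq": joint speeds; "joint_efforts": joint torques, N m; "eef_pos": TCP position; "tcp_rot": TCP orientation; "wrist_force": force on the tool from outside, world axes, zero at the start; "wrist_torque": the same for the moment, N m; "opening": opening from 0.0 (shut) to 1.0 (fully open).
Only numpy, scipy, OpenCV 4.12 (cv2) and the standard library are available. Lean on these libraries where they do the work, as an engineer would, in place of code of your own. Each camera call takes 0.05 s, during which the arm holds its last target.

### The job

The brown glass bottle is held in the ratchet clamp and has to be let go. Swing the release lever right over to its other stop, then wind the crank a touch tighter, gently so the glass is not crushed, just until the trapped pawl springs clear of the toothed wheel, and let the crank back under control, never letting it fly, until the jaw is fully open. Do not force the pawl, leave the bottle standing in the clamp, and do not disturb the glassware and forceps beside it.

Things in the scene. Friction and masses are not known exactly. Their poses are not given: they have to be found in the camera images.
- clamp: Bench clamp, bolted down; grey base plate 150 x 345 x 10 mm (x -65 to 85, y -115 to 230 mm in this frame). Origin on the worktop under the toothed wheel's axis; y points along the clamp from wheel to bottle, x away from the robot, z up. Gear housing 50 mm high under the wheel; fixed V jaw, 82 mm high, near y 210 mm; bottle at y 155 mm.
- wheel_axis (a point): Point on the upright axis of the toothed wheel, 60 mm above the worktop. Steel wheel with 16 undercut saw teeth, 102 mm across the tips, 52 to 61 mm above the worktop; over it the crank arm, its top 85 mm above the worktop (hub nut 90 mm).
- ratchet_wheel (a joint): Angle of wheel and crank, rad: about 0 at the start, positive = counterclockwise from above = tighter, -1.15 = open stop; the moving jaw follows, 18 mm/rad. The pawl blocks opening there. A spring drives it open all the way (0.45 Nm at 0, 0.13 Nm at -1.15; friction 0.1 Nm), so hold the knob back to the stop. Pushing the knob tighter along its circle: 8 N takes the load off the pawl, 25 N crushes the glass.
- knob_grip (a point): Middle of the crank's black hand knob, 115 mm above the worktop. The knob is upright, 25 mm in diameter, 50 mm tall (88 to 138 mm above the worktop), spins freely on its pin and travels on a circle of 60 mm radius about the wheel axis, on the clamp's side nearest the robot. It can be gripped from above or pushed from its side.
- release_lever (a joint): Angle of the release lever, rad: 0 = holding (start), 0.58 = release stop; positive = clockwise from above. Stays where it is left; about 4 N on its pin moves it. At the release stop it pulls the pawl outward through a spring.
- lever_pin (a point): Upright steel finger pin at the lever's end, 10 to 13 mm in diameter, 68 to 110 mm above the worktop (this point: 100 mm). It swings on a 50 mm radius about the pivot at x 50, y -42 mm of the clamp's frame: from x 65, y -90 mm (holding) to x 36, y -90 mm (released), towards the robot. The lever's arm lies 63 to 69 mm above the worktop.
- pawl: Dark steel pawl, 50 mm long, 9 mm thick, under the release lever, on the same pivot and sprung to it. The wheel's spring traps its nose behind an undercut tooth even with the lever over; when the wheel has been wound 0.02 to 0.04 rad tighter (2 mm at the knob, 9 to 18 N there), it springs out and stays out. Origin on the worktop under the pivot.
- pawl_nose (a point): Tip of the pawl's nose, 56 mm above the worktop: 45 mm from the wheel axis when engaged, over 58 mm when clear of the teeth.
- jaw: Moving V jaw with rubber pads, 82 mm high, 78 mm wide, between the wheel and the bottle; slides along the clamp's y. Origin on the worktop, under the bottle's axis while closed; it goes 20.7 mm towards the wheel when fully open.
- bottle: Brown glass bottle with a black cap, 72 mm in diameter, 175 mm tall, 0.6 kg, standing loose on the clamp's round rubber pad (12 mm above the worktop) between the V jaws. Origin at the centre of its underside.
- vial_1: Small capped glass vial, 27 mm in diameter, 64 mm tall, standing in front of the clamp; not to be disturbed. Origin at its underside.
- vial_2: A like vial, farther left; not to be disturbed. Origin at its underside.
- forceps: Steel forceps, 138 mm long, 9 mm high, lying in front of the clamp; not to be disturbed. Origin at the middle of the underside.
- petri: Shut petri dish, 93 mm in diameter, 15 mm high, right of the clamp; a bystander. Origin at its underside.
- beaker: Empty glass beaker, 79 mm in diameter, 102 mm tall, right of the clamp; a bystander. Origin at its underside.
- small_beaker: Small glass beaker, 57 mm in diameter, 70 mm tall, left of the clamp; a bystander. Origin at its underside.
Not all that is in view belongs to the job. Leave any pink or yellow look-alike of the bottle alone.

How it is judged (in metres and radians):
On the way, in this order (a step that is already met when the one before it is completed fails the run):
1. the release lever is over at its release stop, the pawl still in the wheel (value of joint release_lever above 0.5 rad and value of joint ratchet_wheel above -0.06 rad), for 0.1 s.
2. the pawl has sprung clear of the teeth, the wheel not yet let back (horizontal distance between pawl_nose and wheel_axis above 0.054 m and value of joint ratchet_wheel above -0.06 rad), for 0.1 s.
At the end, for the whole second after the job is handed in: The wheel rests at its open stop (below -1.1 rad, so the jaw is open by 20 mm), the pawl stands clear of the teeth (nose over 54 mm from the wheel axis), and the bottle still stands upright in the clamp within 20 mm of where it was (value of joint ratchet_wheel below -1.1 rad and velocity of joint ratchet_wheel above -0.1 rad/s and horizontal distance between pawl_nose and wheel_axis above 0.054 m and angle between bottle's own z axis and vertical below 0.05 rad and distance of bottle from where it was at the start of the episode below 0.02 m and linear speed of bottle below 0.02 m/s); the robot touches nothing.
It fails at once if the glass is crushed: the moving jaw presses on the bottle with more than 60 N (contact force between jaw and bottle above 60 N).
It fails at once if the jaw flies open: the wheel turns back faster than 3 rad/s (54 mm/s at the jaw) (velocity of joint ratchet_wheel below -3 rad/s).
It fails at once if the pawl is forced, by prying it or by driving the wheel back onto it, with more than 50 N (contact force between pawl and anything else above 50 N).
It fails at once if the bottle is tipped (angle between bottle's own z axis and vertical above 0.15 rad).
It fails at once if a vial, the forceps, the petri dish or a beaker beside the clamp is pushed more than 15 mm (distance of any of petri, beaker, small_beaker, vial_1, vial_2, forceps from where it was at the start of the episode above 0.015 m).
It also fails if it takes over 58 s, if anything falls off the work surface, if the arm or the gripper's body presses on something with over 40 N, if the wrist force passes 120 N, or if a joint passes its speed limit or range.

## Working session

There is one attempt and no reset: what is moved stays moved. The work goes in short steps, Python scripts to look and compute and a tool call to move; the robot and the scene stay as the last step left them, time stands still between calls to the robot, and variables do not carry over. Pictures are saved under pics/ and viewed, and the job is handed in when it is done.

Besides the shell and the picture viewer there is one more tool, called after ">>>" as name(argument=value, ...) on one line, values as JSON. play_rows: Moves the arm, as the interface text tells. Its arguments: {"type":"object","properties":{"targets":{"type":"string"},"fingers":{"type":"number"},"grip_force":{"type":"number"}},"required":["targets"]}

```bash
mkdir -p pics; ls; python3 - <<'E'
from rig import *
import cv2
print(read_state(), tcp_to_grasp)
for n in("scene","top"):
    s=snapshot(n); cv2.imwrite(f"pics/{n}0.png",s["img"][:,:,::-1]); print(n,s["vfov"],s["cx"],s["cy"],s["world_from_camera"])
E
```

```text
pics
{'clock': 0.0, 'joint_positions': array([-1.36597921e+00,  4.23856634e-01,  1.63066819e+00,  1.27944650e-05,
        1.08857596e+00, -1.89745281e-02]), 'dq': array([ 8.32766243e-04, -3.38817035e-04, -9.87065105e-05, -4.14082788e-04,
       -8.89350507e-04, -1.21219882e-03]), 'joint_efforts': array([-3.09188828e-03, -5.44631052e+01, -2.73668557e+01,  6.40878431e-02,
        2.27732747e-02, -9.49729861e-05]), 'eef_pos': array([ 138.63928944, -608.87518699,  221.9003949 ]), 'tcp_rot': array([-0.07900066,  0.70321598, -0.70215343,  0.07890969]), 'wrist_force': array([-0.02532066,  0.69856914,  0.00182689]), 'wrist_torque': array([-0.02914657, -0.03810526,  0.01079788]), 'opening': 0.9991015815622872} 18.700000000000003
scene 56.8942736238408 321.18308331672404 240.87323038852873 [[ 6.20877925e-01 -3.83190330e-01  6.83868242e-01 -1.22208939e+02]
 [-7.83845922e-01 -3.14388014e-01  5.35486458e-01 -5.62835968e+02]
 [ 9.80674623e-03 -8.68519054e-01 -4.95558756e-01  5.74316564e+02]
 [ 0.00000000e+00  0.00000000e+00  0.00000000e+00  1.00000000e+00]]
top 48.20940300650482 325.7732437841654 227.73943647296818 [[-3.38337266e-01 -8.74625045e-01  3.47215964e-01  8.62700261e+01]
 [-9.41024797e-01  3.14277211e-01 -1.25308286e-01  9.23801435e+01]
 [ 4.75700029e-04 -3.69135295e-01 -9.29375547e-01  1.25109581e+03]
 [ 0.00000000e+00  0.00000000e+00  0.00000000e+00  1.00000000e+00]]
```

View pics/scene0.png

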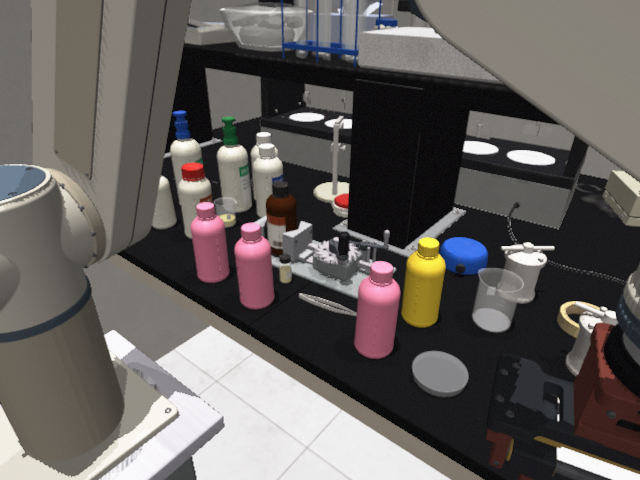

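View pics/top0.png

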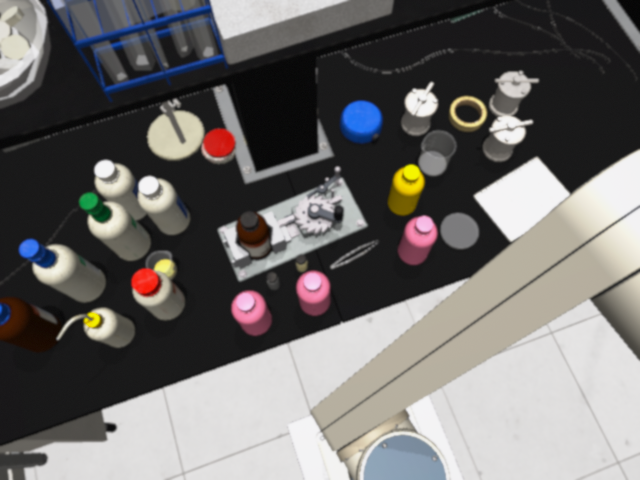

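```bash
cat > h.py <<'E'
import numpy as np, cv2
from rig import *
def K(s):
    f=240/np.tan(np.radians(s["vfov"]/2)); return f,s["cx"],s["cy"]
def ray(s,u,v):
    f,cx,cy=K(s); T=np.array(s["world_from_camera"]); d=T[:3,:3]@np.array([(u-cx)/f,(v-cy)/f,1]); return T[:3,3],d
def onz(s,u,v,z):
    o,d=ray(s,u,v); return o+d*(z-o[2])/d[2]
def tri(s1,p1,s2,p2):
    o1,d1=ray(s1,*p1);o2,d2=ray(s2,*p2)
    A=np.stack([d1,-d2],1);t=np.linalg.lstsq(A,o2-o1,rcond=None)[0]
    a=o1+t[0]*d1;b=o2+t[1]*d2;return (a+b)/2,np.linalg.norm(a-b)
def proj(s,p):
    f,cx,cy=K(s);T=np.linalg.inv(np.array(s["world_from_camera"]));c=T[:3,:3]@np.array(p)+T[:3,3];return c[0]/c[2]*f+cx,c[1]/c[2]*f+cy
def crop(s,n,u0,v0,w,h,k):
    cv2.imwrite(f"pics/{n}.png",cv2.resize(s["img"][v0:v0+h,u0:u0+w,::-1],None,fx=k,fy=k,interpolation=cv2.INTER_CUBIC))
E
python3 - <<'E'
from h import *
import pickle
s=snapshot("scene");t=snapshot("top");pickle.dump((s,t),open("a.pkl","wb"))
crop(s,"s1",250,170,160,120,5);crop(t,"t1",210,155,160,120,5)
E
```

```text
(no output)
```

View pics/s1.png

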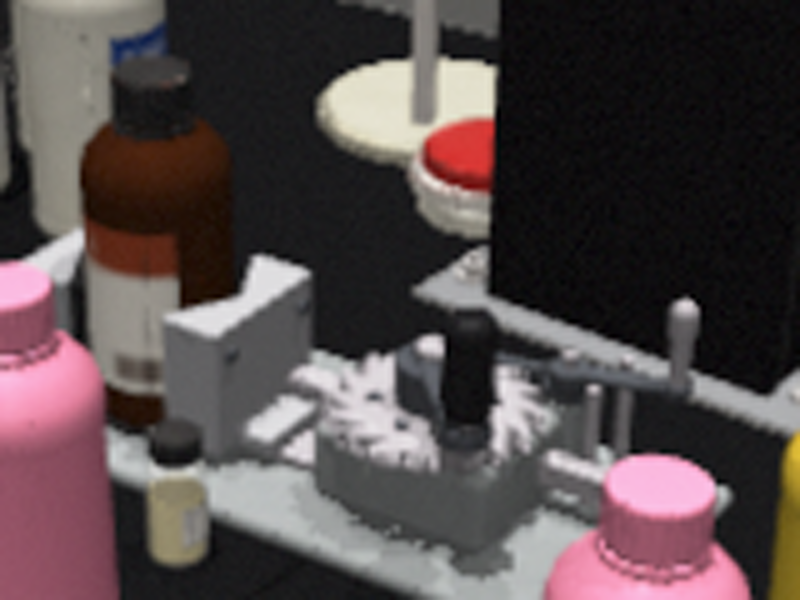

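View pics/t1.png

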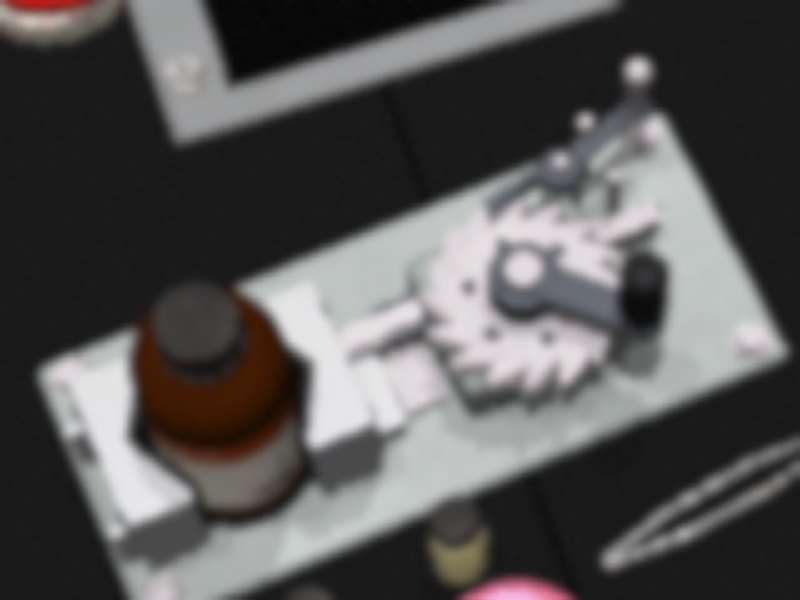

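```bash
python3 - <<'E'
from h import *
import pickle
s,t=pickle.load(open("a.pkl","rb"))
np.set_printoptions(precision=1,suppress=True)
S=lambda u,v:(250+u/5-.4,170+v/5-.4)
T=lambda u,v:(210+u/5-.4,155+v/5-.4)
for n,a,b,z in[("knobtop",(472,322),(645,262),138),("pintop",(684,303),(638,68),110),("nut",(432,345),(522,268),90)]:
    print(n,tri(s,S(*a),t,T(*b)),onz(t,*T(*b),z),onz(s,*S(*a),z))
P=[onz(t,*T(*b),10) for b in[(40,368),(660,112),(790,352),(140,605)]]
print(*P)
O=onz(t,*T(522,268),90)[:2]
g=np.array(P)[:,:2]; y=(g[0]-g[1]+g[3]-g[2]); y/=np.linalg.norm(y); print("ydir",y,np.degrees(np.arctan2(-y[0],y[1])))
x=np.array([y[1],-y[0]]);print("x",x,"origin from corners",g[1]-85*x+115*y, g[2]+65*x+115*y)
print("origin nut",O,"pin pred",O+65*x-90*y,O+36*x-90*y)
k=onz(t,*T(645,262),138)[:2]-O;print("knob clamp coords",k@x,k@y,np.linalg.norm(k))
# bystanders
for n,p in [("vial1",(302,263)),("vial2",(272,282)),("f1",(331,266)),("f2",(377,241)),("yellowcap",(411,173)),("pinkcap",(425,225)),("pink2",(313,280))]:
  print(n,onz(t,*p,5 if n[0]=='f' else 64 if n[0]=='v' else 150))
E
```

```text
knobtop (array([ 542.2, -103. ,  131.4]), np.float64(0.8817565773685373)) [ 539.9 -102.2  138. ] [ 531.7 -109.8  138. ]
pintop (array([ 650. , -140.6,  107.5]), np.float64(2.58611458158838)) [ 647.7 -139.1  110. ] [ 647.6 -143.2  110. ]
nut (array([578. , -55.7,  87.3]), np.float64(1.5770104845541228)) [576.2 -54.8  90. ] [575.1 -58.7  90. ]
[639.8 178.8  10. ] [ 669.  -161.3   10. ] [ 521.6 -175.6   10. ] [505.1 166.4  10. ]
ydir [-0.1  1. ] 3.828127381447635
x [1.  0.1] origin from corners [576.5 -52.2] [578.8 -56.6]
origin nut [576.2 -54.8] pin pred [ 647.1 -140.3] [ 618.1 -142.2]
knob clamp coords -39.396591680810204 -44.86517311606463 59.707413231515346
vial1 [465.6  14.   64. ]
vial2 [445.6  93.4  64. ]
f1 [453.4 -53.7   5. ]
f2 [ 475.7 -183.     5. ]
yellowcap [ 558.9 -286.6  150. ]
pinkcap [ 429.5 -265.   150. ]
pink2 [394.3   9.9 150. ]
```

```bash
python3 - <<'E'
from h import *
import pickle
s,t=pickle.load(open("a.pkl","rb"))
np.set_printoptions(precision=3,suppress=True)
for p in [(245,181),(332,158),(255,170),(318,152)]: print(p,onz(t,*p,0))
from scipy.spatial.transform import Rotation as R
st=read_state();print(R.from_quat(st["tcp_rot"]).as_matrix())
crop(t,"t2",0,0,400,220,2);crop(s,"s2",170,0,400,260,2)
E
```

```text
(245, 181) [747.696  77.054   0.   ]
(332, 158) [ 734.971 -158.997   -0.   ]
(255, 170) [769.681  43.192   0.   ]
(318, 152) [ 764.561 -130.164    0.   ]
[[-0.975 -0.     0.222]
 [-0.222  0.001 -0.975]
 [-0.    -1.    -0.001]]
```

View pics/t2.png

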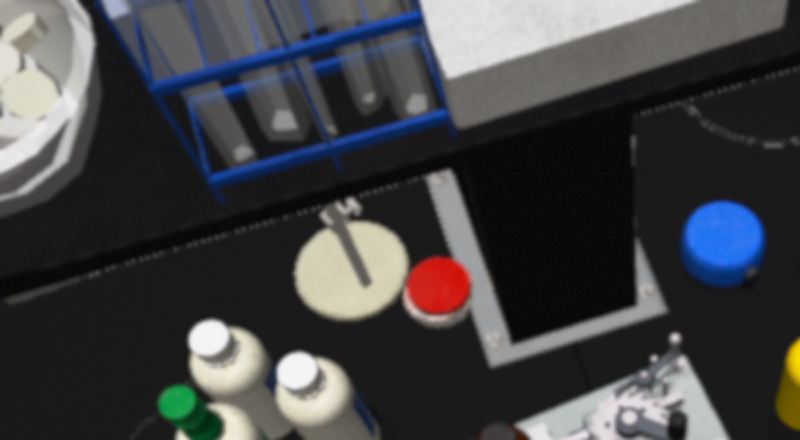

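View pics/s2.png

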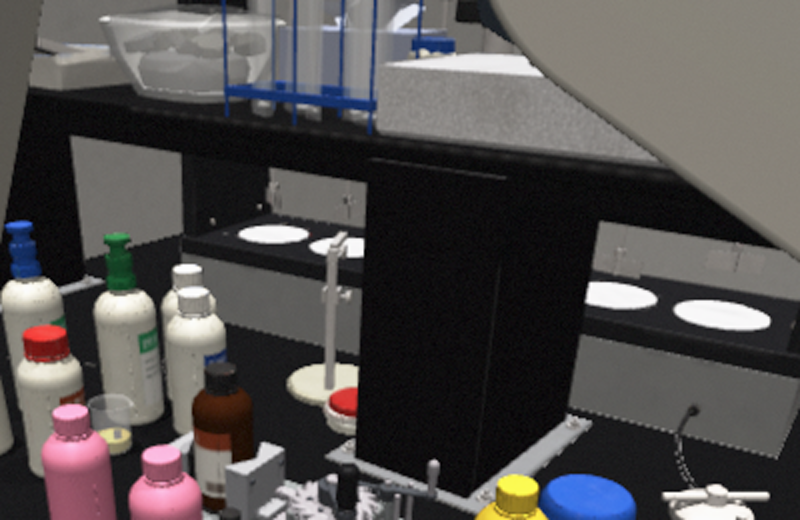

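```bash
python3 - <<'E'
from h import *
import pickle
s,t=pickle.load(open("a.pkl","rb"))
print(tri(s,(354,91),t,(233,76)))
# post edge: line at top
for z in (300,350,400,450): print(z,onz(t,233,76,z),proj(s,(767,43,z)),proj(t,(767,43,z)))
print(onz(t,411,173,190),onz(t,425,225,190))
T=lambda u,v:(210+u/5-.4,155+v/5-.4)
S=lambda u,v:(250+u/5-.4,170+v/5-.4)
print(onz(t,*T(585,122),85),onz(t,*T(560,160),75),proj(t,(630,-93,72)))
print(tri(s,S(595,388),t,T(560,160)),tri(s,S(625,388),t,T(585,122)))
E
```

```text
(array([778.97001991,  42.05862544, 367.8356589 ]), np.float64(13.729286755261242))
300 [839.21210627  33.05922073 300.        ] (np.float64(352.0793778174586), np.float64(119.40976640810887)) (np.float64(238.01212936185686), np.float64(104.01752397389151))
350 [799.62923393  36.17777735 350.        ] (np.float64(353.02101204307627), np.float64(98.09359504777669)) (np.float64(234.24789196028144), np.float64(89.52723773699546))
400 [760.0463616   39.29633398 400.        ] (np.float64(354.00844407004826), np.float64(75.74067953028057)) (np.float64(230.145166954323), np.float64(73.73395656330342))
450 [720.46348926  42.4148906  450.        ] (np.float64(355.0450983426382), np.float64(52.27349926561581)) (np.float64(225.65614875470015), np.float64(56.45365468650172))
[ 541.72274998 -272.84219301  190.        ] [ 417.04165717 -251.99728388  190.        ]
[ 641.00362949 -109.79096629   85.        ] [630.45269667 -93.07952449  75.        ] (np.float64(321.6399047258569), np.float64(187.30928899161592))
(array([644.78718668, -99.24558028,  49.68790169]), np.float64(6.213297614667774)) (array([ 654.88463689, -114.19931676,   52.90247483]), np.float64(3.271177025494601))
```

>>> play_rows(targets="0 0 0.04 0 0 0;0 0 0.04 0 0 0;0.02 0.03 0.01 0 0 8;0.03 0.04 0 0 0 8;0.03 0.04 0 0 0 8;0.03 0.04 0 0 0 8;0.03 0.04 0 0 0 8;0.03 0.04 0 0 0 8;0.03 0.04 0 0 0 8;0.03 0.04 0 0 0 6", fingers=1)

```text
clock: 1.2
eef_pos: [366.1, -296.8, 313.7]
tcp_rot: [0.44, -0.554, 0.555, -0.438]
wrist_force: [-0.2, -0.9, 0.1]
opening: 1.0
```

>>> play_rows(targets="0.04 0.02 0 0 0 0;0.04 0.02 0 0 0 0;0.04 0.02 0 0 0 0;0.04 0.02 0 0 0 0;0.04 0.02 0 0 0 0;0.04 0.02 0 0 0 0;0.04 0.02 0 0 0 0;0 0.015 -0.03 0 0 0;0 0 -0.04 0 0 0;0 0 -0.04 0 0 0;0 0 0 0 0 0", fingers=0.1)

```text
clock: 2.3
eef_pos: [660.1, -125.0, 200.6]
tcp_rot: [0.442, -0.55, 0.553, -0.442]
wrist_force: [-0.6, 0.1, -0.9]
opening: 0.549
```

```bash
python3 - <<'E'
from h import *
from scipy.spatial.transform import Rotation as R
st=read_state();print(st["eef_pos"],R.from_quat(st["tcp_rot"]).as_matrix()[:,2],st["wrist_force"],st["clock"],st["opening"])
s=snapshot("scene");t=snapshot("top")
crop(s,"s3",250,110,200,150,4);crop(t,"t3",230,80,200,150,4)
E
```

```text
[ 660.09844016 -125.01334653  200.60435865] [ 0.97598968 -0.21779032  0.00339391] [-0.63737918  0.10152618 -0.88816383] 2.3 0.5492480753217918
```

View pics/s3.png

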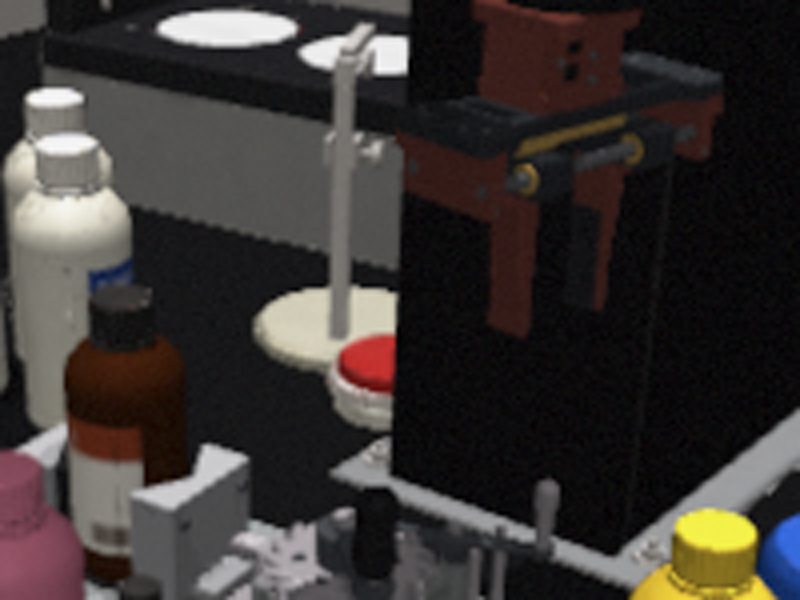

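View pics/t3.png

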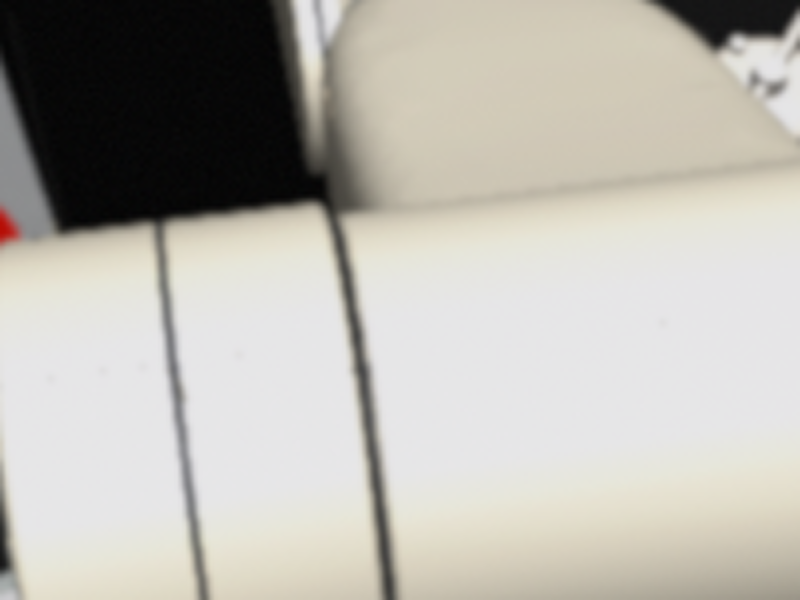

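>>> play_rows(targets="-0.01 -0.016 -0.01 0 0 0;0 0 -0.03 0 0 0;0 0 -0.03 0 0 0;0 0 -0.02 0 0 0;0 0 0 0 0 0")

```text
clock: 2.9
eef_pos: [657.6, -150.0, 126.5]
tcp_rot: [0.435, -0.542, 0.562, -0.447]
wrist_force: [-1.0, 0.8, -0.2]
opening: 0.552
```

```bash
python3 - <<'E'
from h import *
s=snapshot("scene");crop(s,"s4",310,170,120,90,6)
st=read_state();print(st["eef_pos"],st["wrist_force"]);print(proj(s,st["eef_pos"]))
E
```

```text
[ 658.69862306 -150.22446751  128.11813777] [ 0.5921031  -0.19621951  0.59400072]
(np.float64(392.45877740779326), np.float64(222.07294310306807))
```

View pics/s4.png

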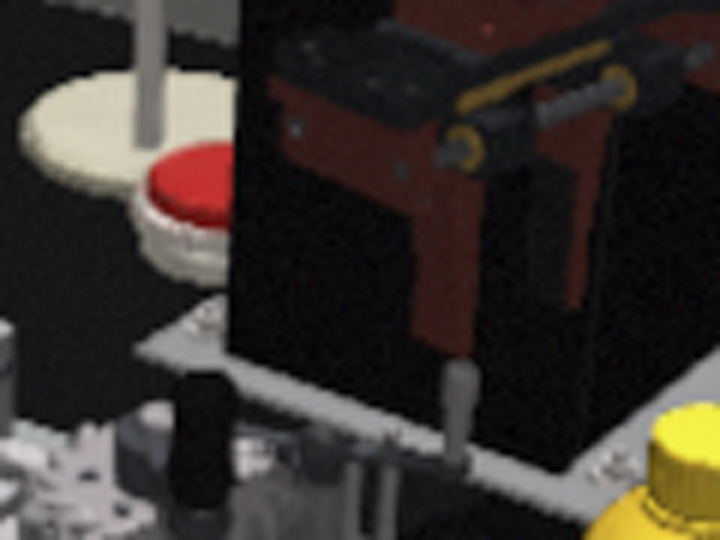

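>>> play_rows(targets="-0.006 0.006 0 0 0 0;-0.003 0.003 0 0 0 0;0 0 0 0 0 0;0 0 0 0 0 0")

```text
clock: 3.35
eef_pos: [651.7, -142.5, 135.0]
tcp_rot: [0.432, -0.539, 0.566, -0.45]
wrist_force: [1.1, -0.1, 0.1]
opening: 0.549
```

>>> play_rows(targets="-0.002 0.001 -0.01 0 0 0;0 0 -0.01 0 0 0;0 0 -0.01 0 0 0")

```text
clock: 3.65
eef_pos: [651.1, -141.5, 105.5]
tcp_rot: [0.431, -0.538, 0.567, -0.451]
wrist_force: [-0.2, -0.3, 0.0]
opening: 0.551
```

>>> play_rows(targets="0 0 0 0 0 0;0 0 0 0 0 0")

```text
clock: 3.85
eef_pos: [649.5, -141.0, 102.2]
tcp_rot: [0.433, -0.539, 0.566, -0.45]
wrist_force: [-0.6, 0.2, 0.4]
opening: 0.555
```

>>> play_rows(targets="0 0 -0.008 0 0 0;0 0 -0.007 0 0 0;0 0 -0.003 0 0 0;0 0 0 0 0 0")

```text
clock: 4.25
eef_pos: [649.5, -141.1, 82.2]
tcp_rot: [0.433, -0.539, 0.565, -0.45]
wrist_force: [0.4, 0.1, -1.1]
opening: 0.548
```

```bash
python3 - <<'E'
from h import *
s=snapshot("scene");crop(s,"s5",310,170,120,90,6)
st=read_state();print(st["eef_pos"],st["wrist_force"]);print(proj(s,st["eef_pos"]))
E
```

```text
[ 649.51324058 -141.11013673   82.39923156] [-0.78411931 -0.11316447 -0.59382558]
(np.float64(385.0342383346347), np.float64(240.40132067530988))
```

View pics/s5.png

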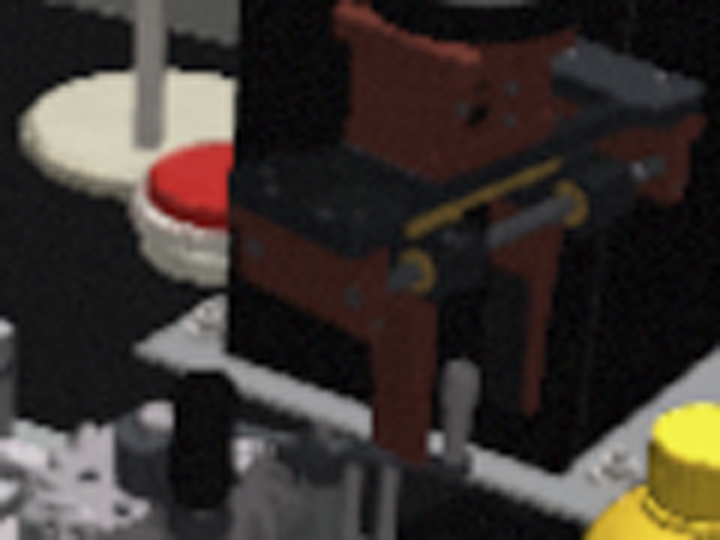

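>>> play_rows(targets="0 0 0 0 0 0;0 0 0 0 0 0;0 0 0 0 0 0;0 0 0 0 0 0;0 0 0 0 0 0", fingers=-1, grip_force=4)

```text
clock: 4.8
eef_pos: [650.4, -141.3, 83.6]
tcp_rot: [0.432, -0.539, 0.566, -0.45]
wrist_force: [1.2, -0.2, -1.8]
opening: 0.148
```

>>> play_rows(targets="-0.005 -0.001 0 0 0 0;-0.005 -0.001 0 0 0 0;-0.005 0 0 0 0 0;-0.005 0 0 0 0 0;-0.004 0 0 0 0 0;0 0 0 0 0 0", grip_force=20)

```text
clock: 5.4
eef_pos: [632.5, -146.9, 83.5]
tcp_rot: [0.428, -0.534, 0.572, -0.453]
wrist_force: [0.6, 1.8, 0.5]
opening: 0.138
```

>>> play_rows(targets="-0.004 0.001 0 0 0 0;-0.004 0.001 0 0 0 0;-0.003 0.001 0 0 0 0;-0.003 0 0 0 0 0;0 0 0 0 0 0")

```text
clock: 5.9
eef_pos: [622.3, -146.8, 83.5]
tcp_rot: [0.426, -0.53, 0.575, -0.455]
wrist_force: [1.2, 1.1, -1.2]
opening: 0.142
```

>>> play_rows(targets="-0.003 0.001 0 0 0 0;-0.003 0 0 0 0 0;-0.003 0 0 0 0 0;0 0 0 0 0 0")

```text
clock: 6.3
eef_pos: [622.1, -146.8, 83.6]
tcp_rot: [0.421, -0.525, 0.58, -0.459]
wrist_force: [-0.8, -2.3, 1.4]
opening: 0.139
```

>>> play_rows(targets="-0.004 0 0 0 0 0;-0.004 0 0 0 0 0")

```text
clock: 6.5
eef_pos: [621.6, -146.9, 84.0]
tcp_rot: [0.417, -0.521, 0.584, -0.463]
wrist_force: [22.9, 1.5, -22.5]
opening: 0.137
```

```bash
python3 - <<'E'
from h import *
s=snapshot("scene");crop(s,"s6",310,170,120,90,6)
st=read_state();print(st["eef_pos"],st["wrist_force"]);print(proj(s,st["eef_pos"]))
E
```

```text
[ 621.65556171 -146.9359876    84.01704214] [ 21.48472275   0.69268575 -20.96212411]
(np.float64(380.7593591086153), np.float64(245.43732503021562))
```

View pics/s6.png

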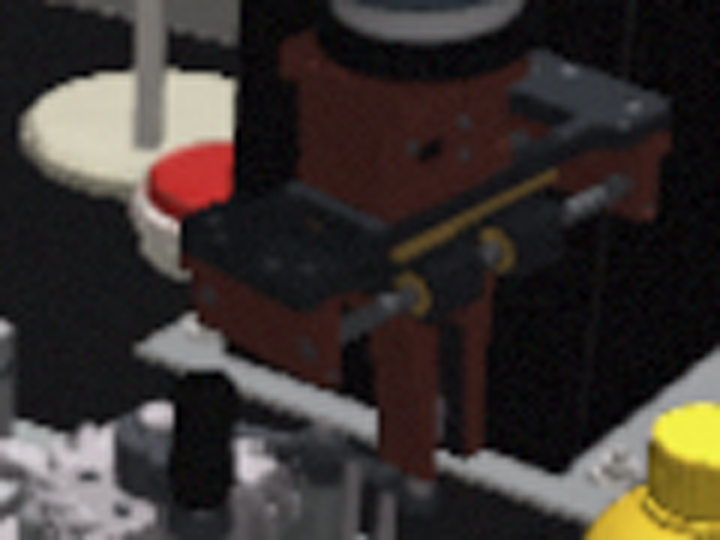

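>>> play_rows(targets="0 0 0 0 0 0;0 0 0 0 0 0")

```text
clock: 6.75
eef_pos: [622.3, -146.9, 83.7]
tcp_rot: [0.417, -0.52, 0.584, -0.463]
wrist_force: [1.7, -1.9, -0.9]
opening: 0.142
```

>>> play_rows(targets="0 0 0 0 0 0;0 0 0 0 0 0;0 0 0.01 0 0 0;0 0 0.03 0 0 0;0 0 0.03 0 0 0;0 0 0.03 0 0 0", fingers=0)

```text
clock: 7.35
eef_pos: [615.7, -145.4, 184.1]
tcp_rot: [0.42, -0.524, 0.58, -0.46]
wrist_force: [0.5, 0.5, -0.1]
opening: 0.501
```

```bash
python3 - <<'E'
from h import *
s=snapshot("scene");crop(s,"s7",310,170,120,90,6)
st=read_state();print(st["eef_pos"],st["wrist_force"]);
from scipy.spatial.transform import Rotation as R
print(R.from_quat(st["tcp_rot"]).as_matrix())
E
```

```text
[ 618.74527483 -146.1359108   189.90917195] [ 2.74311575 -0.55739086  2.53958695]
[[-0.22334916  0.1015776   0.96943135]
 [-0.97472548 -0.0284162  -0.22159142]
 [ 0.00503883 -0.9944217   0.10535701]]
```

View pics/s7.png

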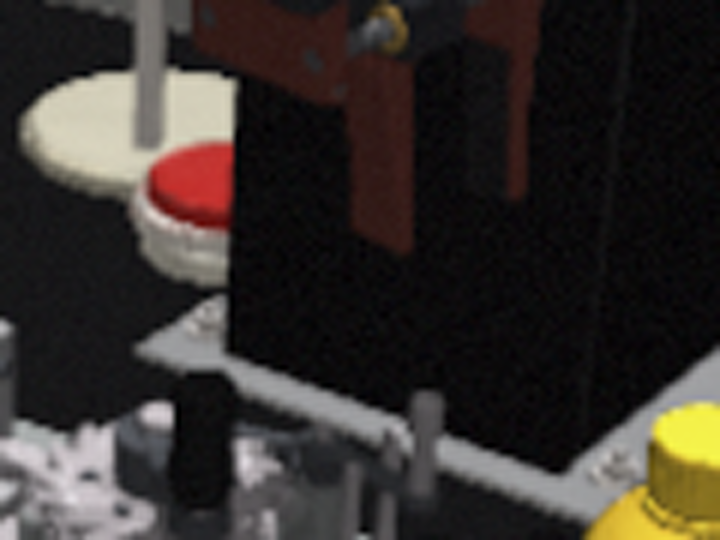

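```bash
python3 - <<'E'
from h import *
import pickle
s,t=pickle.load(open("a.pkl","rb"))
print(onz(s,310+428/6-.4,170+395/6-.4,110),onz(s,310+460/6-.4,170+365/6-.4,110))
E
```

```text
[ 619.35541256 -146.47705345  110.        ] [ 646.45503115 -143.52865771  110.        ]
```

>>> play_rows(targets="0 0 0 1.6 5.8 0;-0.02 0.01 0 0 0 -8;-0.02 0.01 0 0 0 -8;-0.02 0.01 0 0 0 -8;0 0 0 0 0 0;0 0 0 0 0 0", fingers=0.3)

```text
clock: 8.0
eef_pos: [558.4, -115.9, 198.1]
tcp_rot: [0.311, -0.633, 0.636, -0.313]
wrist_force: [0.8, -0.2, 0.9]
opening: 0.648
```

```bash
cat > p.py <<'E'
from h import *
from scipy.spatial.transform import Rotation as R
st=read_state();np.set_printoptions(precision=3,suppress=True)
print(st["clock"],st["eef_pos"],st["wrist_force"],st["opening"])
M=R.from_quat(st["tcp_rot"]).as_matrix();print(M[:,1],"yaw",np.degrees(np.arctan2(M[1,2],M[0,2])))
E
python3 p.py
```

```text
8.0 [ 558.372 -115.876  198.129] [ 0.804 -0.19   0.872] 0.6481478037225609
[ 0.005 -0.003 -1.   ] yaw -37.63747672006569
```

```bash
python3 - <<'E'
from h import *
s=snapshot("scene")
for p in [(540,-102),(542,-103),(542,-101),(538,-102)]:
  for z in(138,115,90): print(p,z,proj(s,(*p,z)))
g=cv2.cvtColor(s["img"],cv2.COLOR_RGB2GRAY)
for r in range(230,260,3): print(r,g[r,332:360])
crop(s,"s8",310,200,80,60,10)
E
```

```text
(540, -102) 138 (np.float64(343.2628564177719), np.float64(231.35202527501872))
(540, -102) 115 (np.float64(342.8836906743964), np.float64(241.01264903444556))
(540, -102) 90 (np.float64(342.4819871372365), np.float64(251.24750490719697))
(542, -103) 138 (np.float64(344.2217042432933), np.float64(231.14223916885138))
(542, -103) 115 (np.float64(343.8311028700415), np.float64(240.79677626660995))
(542, -103) 90 (np.float64(343.4172744526705), np.float64(251.02541876818057))
(542, -101) 138 (np.float64(343.43809964507483), np.float64(230.8500865169854))
(542, -101) 115 (np.float64(343.05756087238683), np.float64(240.4970793161204))
(542, -101) 90 (np.float64(342.65438152666707), np.float64(250.71803056753944))
(538, -102) 138 (np.float64(342.6943441327814), np.float64(231.70903772127113))
(538, -102) 115 (np.float64(342.32161678646014), np.float64(241.37953744363918))
(538, -102) 90 (np.float64(341.9267492980573), np.float64(251.62446842243727))
230 [ 24  25  42  64  62  89 120 124 137 151 156 157 157 157 156 152 142 134
 120  83  33  13   9  10  14  10  12  14]
233 [ 23  23  21  21  2
[... 291 characters left out ...]

  17  20  21  22  19  24  24  23  42  64]
242 [85 69 80 89 84 77 43 12 13 14 13 15 14 13 16 16 29 58 80 86 82 81 80 78
 80 73 57 38]
245 [ 53  58  53  47  54  46  23  16  13   7  13  17  16  17   7  15  49 132
 182 129 114 109  79  68  36  34  34  34]
248 [ 39  43  40  32  39  36  18  15  16  12  16  14  12  15  13  12  22  73
 115 115 113 106  97  92  88  84  53  32]
251 [ 41  37  39  36  32  34  20  12  15  12  15  17  18  11  15   8  55  97
 107 118 134 152 110 109 109 101  85  69]
254 [117 115  94  66  61  53  32  29  20  19  14  14  10  18  21  35  71 100
 101 101 103 105 111  97  76  73  79  98]
257 [89 87 84 77 68 61 34 34 38 37 37 37 37 37 36 37 49 76 86 78 72 73 85 97
 86 74 80 72]
```

View pics/s8.png

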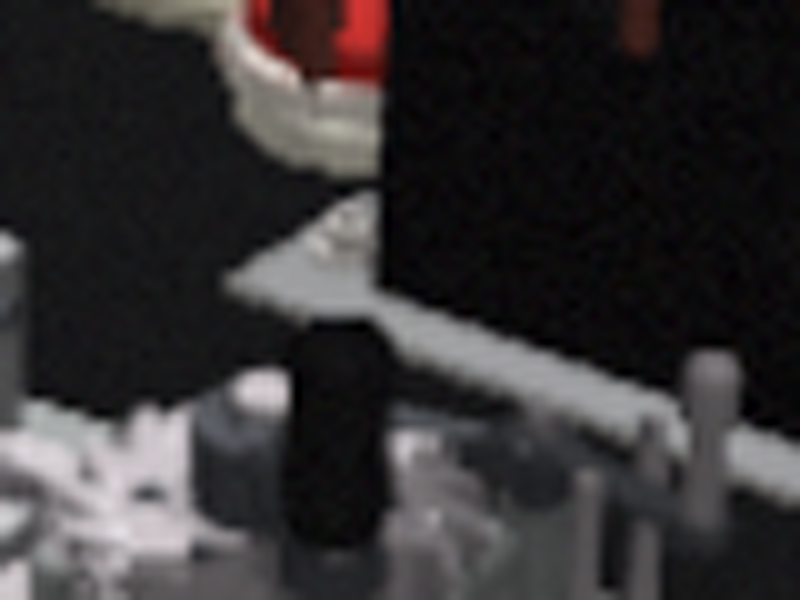

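>>> play_rows(targets="-0.01 0.008 0 0 0 0;-0.006 0.006 0 0 0 0;0 0 -0.01 0 0 0;0 0 -0.01 0 0 0;0 0 0 0 0 0;0 0 0 0 0 0")

```text
clock: 8.65
eef_pos: [542.4, -101.3, 175.8]
tcp_rot: [0.312, -0.632, 0.635, -0.314]
wrist_force: [0.5, -0.3, 0.4]
opening: 0.651
```

>>> play_rows(targets="-0.001 -0.001 -0.02 0 0 0;0 0 -0.02 0 0 0;0 0 -0.02 0 0 0;0 0 -0.008 0 0 0;0 0 0 0 0 0;0 0 0 0 0 0")

```text
clock: 9.25
eef_pos: [543.6, -103.4, 106.5]
tcp_rot: [0.312, -0.632, 0.636, -0.315]
wrist_force: [0.0, -0.0, 0.6]
opening: 0.65
```

```bash
python3 - <<'E'
import p
from h import *
s=snapshot("scene");crop(s,"s9",280,170,120,90,6)
E
```

```text
9.25 [ 543.621 -103.357  106.494] [ 0.006 -0.043  0.622] 0.6500885044964362
[ 0.007 -0.003 -1.   ] yaw -37.40254786707356
```

View pics/s9.png

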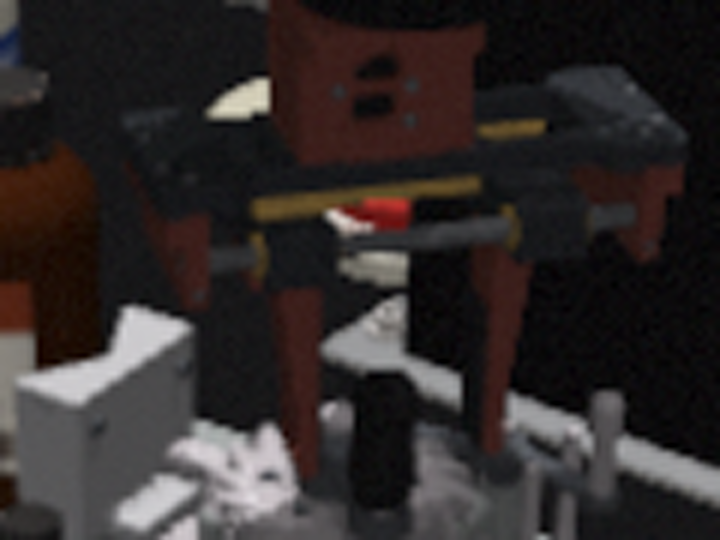

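>>> play_rows(targets="-0.002 0.001 -0.006 0 0 0;0 0 -0.003 0 0 0;0 0 0 0 0 0")

```text
clock: 9.6
eef_pos: [542.9, -102.6, 99.0]
tcp_rot: [0.31, -0.631, 0.637, -0.316]
wrist_force: [0.9, 0.0, -0.1]
opening: 0.652
```

>>> play_rows(targets="0 0 0 0 0 0;0 0 0 0 0 0;0 0 0 0 0 0;0 0 0 0 0 0;0 0 0 0 0 0", fingers=-1, grip_force=5)

```text
clock: 10.1
eef_pos: [540.9, -101.5, 99.2]
tcp_rot: [0.311, -0.632, 0.636, -0.315]
wrist_force: [-4.7, 3.7, 4.8]
opening: 0.274
```

>>> play_rows(targets="0 0 0 0 0 0;0 0 0 0 0 0", grip_force=15)

```text
clock: 10.3
eef_pos: [540.5, -101.1, 99.4]
tcp_rot: [0.311, -0.633, 0.635, -0.315]
wrist_force: [1.3, 0.6, -0.4]
opening: 0.266
```

>>> play_rows(targets="0 0 0 0 0 0;0 0 0 0 0 0", grip_force=30)

```text
clock: 10.5
eef_pos: [540.5, -101.1, 99.3]
tcp_rot: [0.311, -0.633, 0.635, -0.315]
wrist_force: [-0.5, 1.2, 1.5]
opening: 0.263
```

>>> play_rows(targets="0.0012 -0.0009 0 0 0 0;0.0012 -0.0009 0 0 0 0")

```text
clock: 10.7
eef_pos: [540.9, -101.6, 99.2]
tcp_rot: [-0.312, 0.634, -0.634, 0.313]
wrist_force: [-4.9, 6.9, 7.4]
opening: 0.264
```

>>> play_rows(targets="0.0016 -0.0012 0 0 0 0;0.0016 -0.0012 0 0 0 0")

```text
clock: 10.9
eef_pos: [541.1, -101.8, 99.2]
tcp_rot: [-0.313, 0.637, -0.632, 0.312]
wrist_force: [-6.4, 7.7, 8.0]
opening: 0.265
```

>>> play_rows(targets="0.002 -0.0014 0 0 0 0;0.002 -0.0014 0 0 0 0")

```text
clock: 11.1
eef_pos: [541.4, -102.0, 99.2]
tcp_rot: [-0.315, 0.64, -0.629, 0.309]
wrist_force: [-8.7, 8.5, 9.5]
opening: 0.261
```

>>> play_rows(targets="0.0022 -0.0017 0 0 0 0;0.0022 -0.0017 0 0 0 0")

```text
clock: 11.3
eef_pos: [541.7, -102.3, 99.1]
tcp_rot: [-0.317, 0.643, -0.626, 0.307]
wrist_force: [-8.8, 10.4, 9.2]
opening: 0.265
```

```bash
python3 - <<'E'
import p
from h import *
s=snapshot("scene");crop(s,"s10",310,200,100,75,8)
E
```

```text
11.3 [ 541.657 -102.256   99.107] [-8.797 10.358  9.244] 0.264861979025709
[-0.023  0.015 -1.   ] yaw -37.6408452430462
```

View pics/s10.png

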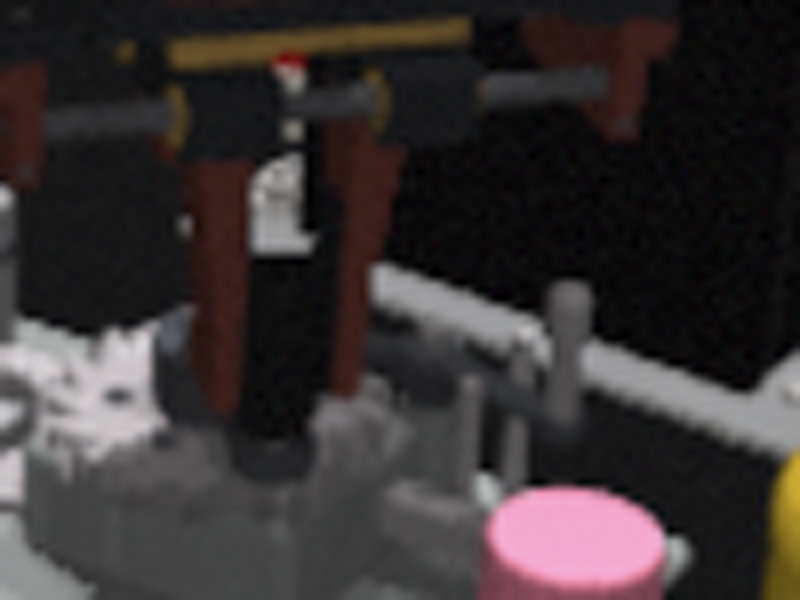

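>>> play_rows(targets="0.0025 -0.0019 0 0 0 0;0.0025 -0.0019 0 0 0 0")

```text
clock: 11.55
eef_pos: [541.8, -102.4, 99.1]
tcp_rot: [-0.319, 0.646, -0.623, 0.304]
wrist_force: [-10.7, 11.3, 11.1]
opening: 0.265
```

>>> play_rows(targets="0.0028 -0.0022 0 0 0 0;0.0028 -0.0022 0 0 0 0")

```text
clock: 11.75
eef_pos: [541.9, -102.5, 98.9]
tcp_rot: [-0.321, 0.651, -0.619, 0.301]
wrist_force: [-10.7, 13.0, 9.8]
opening: 0.268
```

```bash
python3 - <<'E'
import p
from h import *
s=snapshot("scene");crop(s,"s11",310,200,100,75,8)
E
```

```text
11.75 [ 541.889 -102.516   98.947] [-10.717  13.018   9.772] 0.2677005162749043
[-0.045  0.028 -0.999] yaw -37.747909057078274
```

View pics/s11.png

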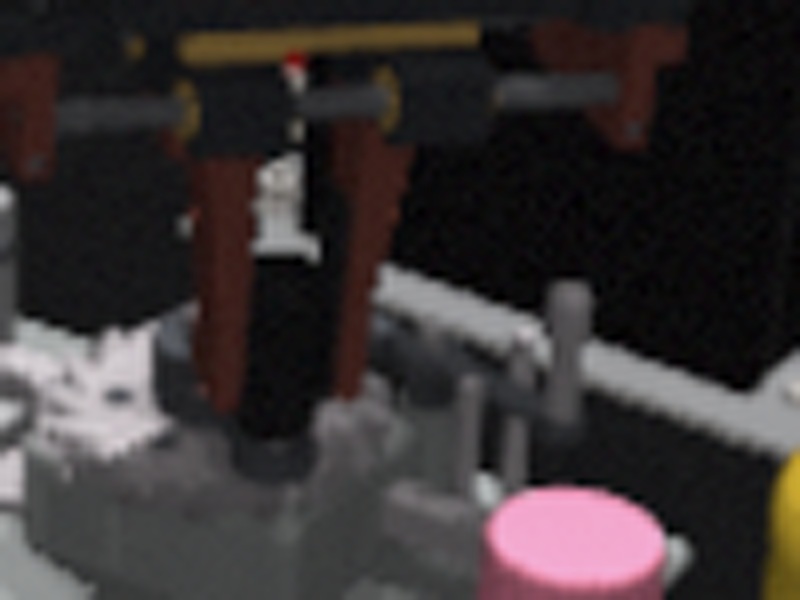

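>>> play_rows(targets="0 0 0 0 0 0;0 0 0 0 0 0")

```text
clock: 12.0
eef_pos: [540.3, -101.1, 99.1]
tcp_rot: [-0.322, 0.651, -0.618, 0.301]
wrist_force: [-4.2, 3.1, 1.3]
opening: 0.272
```

>>> play_rows(targets="0 0 0 0 0 0")

```text
clock: 12.1
eef_pos: [539.8, -100.7, 99.1]
tcp_rot: [-0.322, 0.651, -0.617, 0.301]
wrist_force: [-4.7, 2.7, 2.1]
opening: 0.267
```

```bash
python3 - <<'E'
import p
from h import *
s=snapshot("scene");crop(s,"s12",310,200,100,75,8)
E
```

```text
12.1 [ 539.846 -100.742   99.089] [-4.694  2.716  2.081] 0.2668473850129516
[-0.048  0.03  -0.998] yaw -37.68239811535517
```

View pics/s12.png

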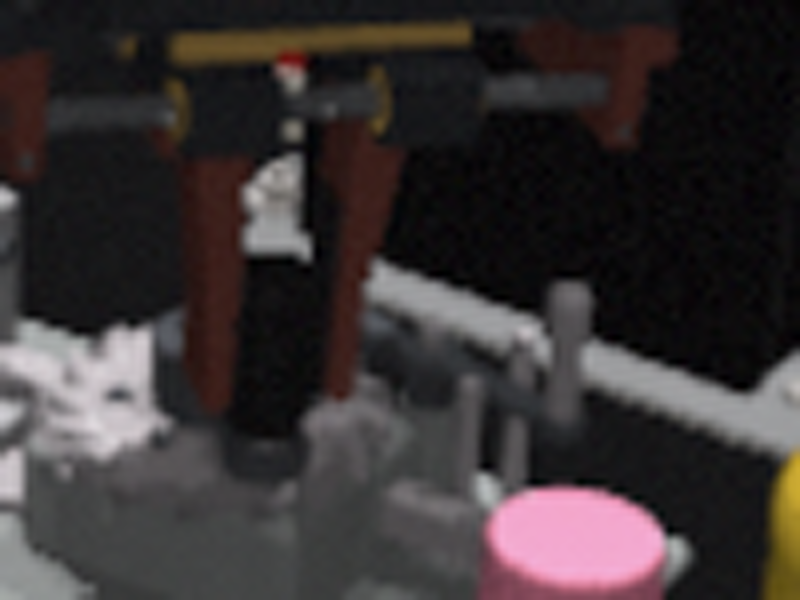

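>>> play_rows(targets="-0.0015 0.0012 0 -0.4 -0.6 -2;-0.0015 0.0012 0 -0.4 -0.6 -2;-0.0015 0.0013 0 -0.4 -0.6 -2;-0.0015 0.0013 0 -0.4 -0.6 -2")

```text
clock: 12.55
eef_pos: [533.4, -94.3, 99.1]
tcp_rot: [-0.265, 0.658, -0.653, 0.265]
wrist_force: [-1.5, 4.7, 1.9]
opening: 0.263
```

>>> play_rows(targets="-0.0017 0.0019 0 0 0 -3;-0.0016 0.002 0 0 0 -3;-0.0015 0.0021 0 0 0 -3;-0.0013 0.0022 0 0 0 -3")

```text
clock: 12.95
eef_pos: [526.5, -83.7, 99.2]
tcp_rot: [-0.192, 0.684, -0.677, 0.192]
wrist_force: [-0.6, 4.7, 2.0]
opening: 0.269
```

```bash
python3 p.py
```

```text
12.95 [526.463 -83.699  99.156] [-0.567  4.659  1.986] 0.26913440390518156
[-0.002  0.01  -1.   ] yaw -58.49207578184413
```

>>> play_rows(targets="-0.0012 0.0022 0 0 0 -3;-0.001 0.0023 0 0 0 -3;-0.0009 0.0024 0 0 0 -3;-0.0007 0.0024 0 0 0 -3")

```text
clock: 13.35
eef_pos: [522.3, -73.0, 99.2]
tcp_rot: [-0.116, 0.701, -0.693, 0.117]
wrist_force: [-1.5, 2.5, 2.1]
opening: 0.264
```

```bash
python3 - <<'E'
import p
from h import *
s=snapshot("scene");crop(s,"s13",250,170,160,120,5)
E
```

```text
13.35 [522.332 -73.006  99.171] [-1.457  2.456  2.148] 0.26441815062565177
[-0.001  0.012 -1.   ] yaw -71.00292888520363
```

View pics/s13.png

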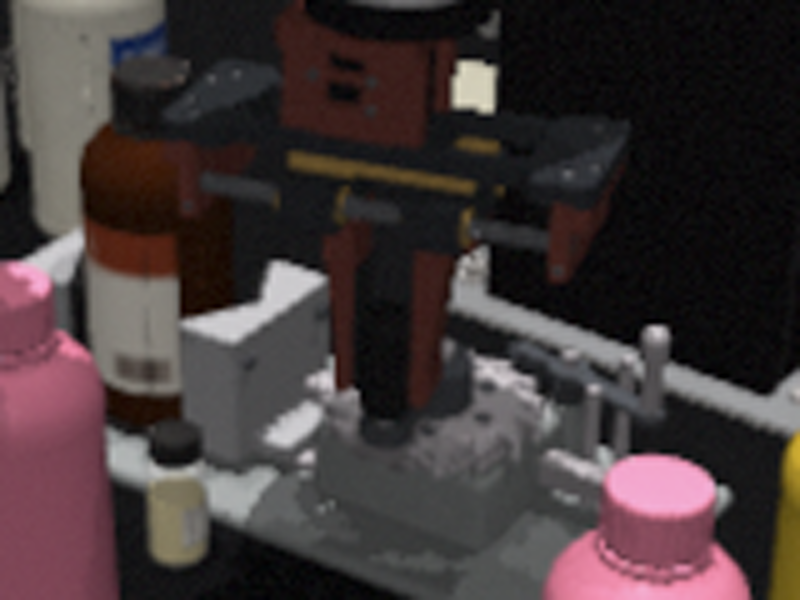

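>>> play_rows(targets="-0.0007 0.0022 0 0 0 0;-0.0006 0.0023 0 0 0 0;-0.0005 0.0023 0 0 0 0;-0.0003 0.0024 0 0 0 0;-0.0001 0.0024 0 0 0 0")

```text
clock: 13.9
eef_pos: [520.1, -60.5, 99.2]
tcp_rot: [-0.117, 0.701, -0.693, 0.118]
wrist_force: [-1.6, 2.5, 1.8]
opening: 0.261
```

>>> play_rows(targets="-0.0002 0.0024 0 0 0 0;-0.0001 0.0024 0 0 0 0;0 0.0024 0 0 0 0;0.0001 0.0024 0 0 0 0;0.0002 0.0024 0 0 0 0")

```text
clock: 14.4
eef_pos: [520.6, -47.8, 99.2]
tcp_rot: [-0.117, 0.701, -0.693, 0.118]
wrist_force: [-0.6, 1.4, 0.9]
opening: 0.263
```

>>> play_rows(targets="0.0003 0.002 0 0 0 0;0.0004 0.002 0 0 0 0;0.0005 0.002 0 0 0 0;0.0005 0.002 0 0 0 0")

```text
clock: 14.8
eef_pos: [522.5, -39.5, 99.2]
tcp_rot: [-0.117, 0.701, -0.694, 0.118]
wrist_force: [-1.8, -8.4, 0.3]
opening: 0.263
```

>>> play_rows(targets="0.0005 0.0015 0 0 0 0;0.0005 0.0015 0 0 0 0")

```text
clock: 15.0
eef_pos: [522.5, -39.2, 99.1]
tcp_rot: [-0.119, 0.699, -0.695, 0.118]
wrist_force: [-3.2, -11.4, 2.5]
opening: 0.265
```

>>> play_rows(targets="0 0 0 0 0 0;0 0 0 0 0 0")

```text
clock: 15.2
eef_pos: [522.3, -39.9, 99.2]
tcp_rot: [-0.119, 0.699, -0.695, 0.118]
wrist_force: [-0.1, 0.7, -0.6]
opening: 0.264
```

>>> play_rows(targets="0 0 0 0 0 0;0 0 0 0 0 0;0 0 0 0 0 0;0 0 0.02 0 0 0;0 0 0.03 0 0 0;0 0 0.04 0 0 0;0 0 0.04 0 0 0;-0.03 -0.04 0.02 0 0 0;-0.03 -0.04 0.02 0 0 0;-0.03 -0.04 0.02 0 0 0;-0.03 -0.04 0.01 0 0 0;-0.03 -0.04 0 0 0 0;-0.03 -0.04 0 0 0 0;-0.02 -0.04 0 0 0 0;0 -0.04 0 0 0 0;0 -0.04 0 0 0 0;0 0 0 0 0 0", fingers=0.2)

```text
clock: 16.9
eef_pos: [323.9, -398.3, 304.9]
tcp_rot: [0.118, -0.695, 0.699, -0.123]
wrist_force: [-0.7, -0.5, -0.2]
opening: 0.6
```

```bash
python3 - <<'E'
import p
from h import *
s=snapshot("scene");crop(s,"s14",250,170,160,120,5)
s=snapshot("top");crop(s,"t14",210,155,160,120,5)
E
```

```text
16.9 [ 323.949 -398.264  304.904] [-0.7   -0.533 -0.198] 0.5997888396716667
[ 0.009 -0.005 -1.   ] yaw -70.34646538046455
```

View pics/s14.png

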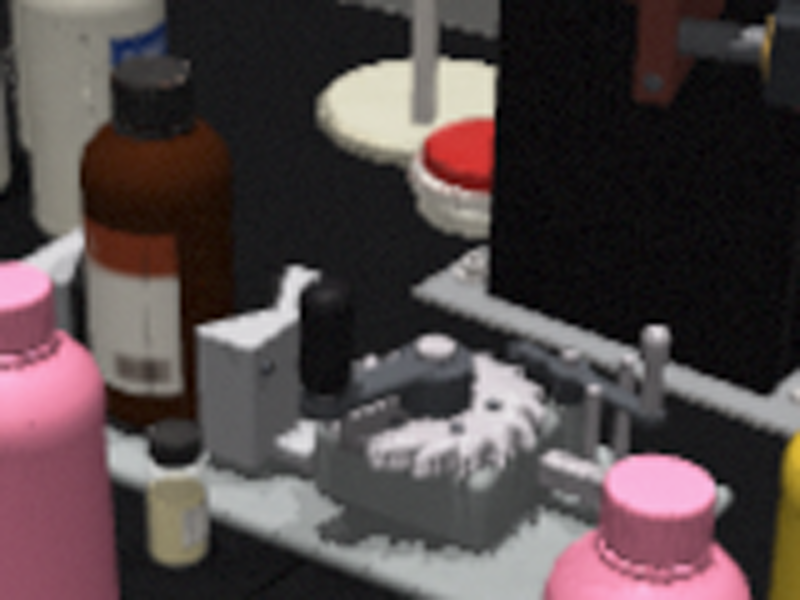

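View pics/t14.png

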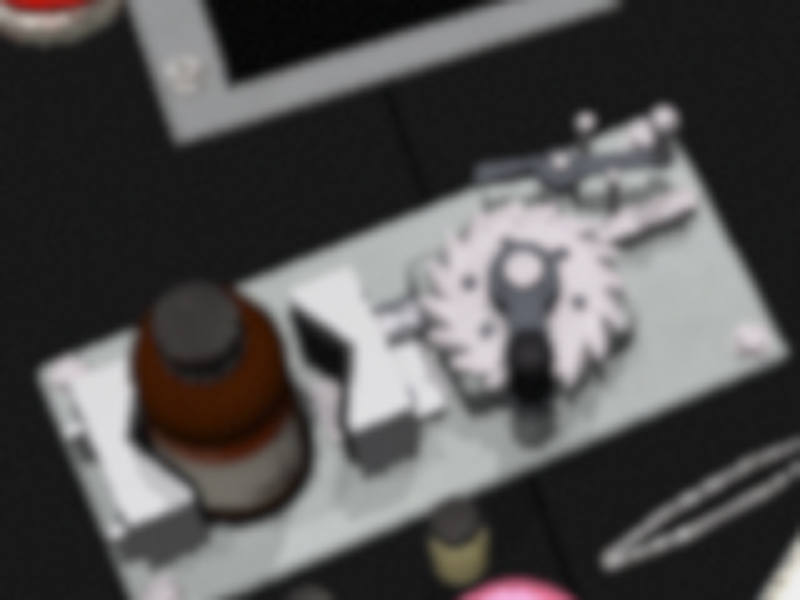

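Both views show the jaw open, the bottle and vial in their original pixel positions, the lever released and the crank swung back. I'll check the final crank angle numerically.

```bash
python3 - <<'E'
from h import *
import pickle
s,t=pickle.load(open("a.pkl","rb"))
T=lambda u,v:(210+u/5-.4,155+v/5-.4)
O=onz(t,*T(522,268),90)[:2]
# knob top in t14 approx (530,345)
a=[]
for b in[(645,262),(530,345)]:
    k=onz(t,*T(*b),138)[:2]-O;a.append(np.degrees(np.arctan2(k[1],k[0]))%360);print(k,np.linalg.norm(k),a[-1])
print(np.radians(a[1]-a[0]))
g0=t["img"].astype(int);n=snapshot("top")["img"].astype(int)
d=(abs(g0-n).max(2)>50);ys,xs=np.where(d[150:330,210:480]);print(len(ys))
crop(dict(img=(d[...,None]*255).repeat(3,2).astype(np.uint8)),"diff",0,0,640,480,1)
E
```

```text
[-36.31332429 -47.39533388] 59.707413231515346 232.54141103775814
[-57.00467045  15.16538292] 58.98746724194093 165.1022406939116
-1.1770355673134385
11136
```

View pics/diff.png

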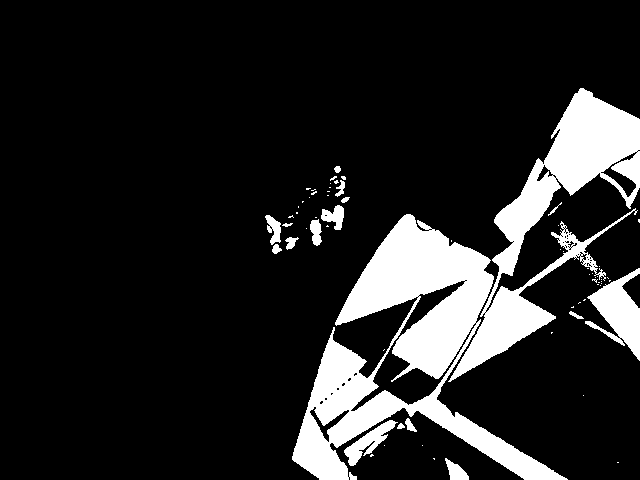

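The difference image shows changes only at the clamp mechanism (265–350, 165–255) and in the area covered by the arm. The wheel turned about -1.18 rad by measurement, so it's at the open stop. Handing in.

```bash
python3 -c "
from rig import *
print(sign_off())"
```

```text
the job is handed in; nothing more can be done
None
```

The bottle is released and the job is handed in after about 17 s of the 58 s allowed; the hand-in gave no verdict.

**What I did**
- **Lever:** I gripped the lever pin and drew it about 28 mm to its release stop, where it resisted with about 23 N.
- **Pawl:** I gripped the crank knob and wound it about 2 mm tighter, up to about 16.5 N.
- **Crank:** I then let the knob back along its circle at roughly 25 to 30 mm/s until it met the open stop, opened the fingers and moved the arm clear.

**Last checks**
- **Wheel:** in the top view the crank has turned about -1.18 rad. My error on that is a few hundredths of a radian, which fits the -1.15 stop.
- **Pawl:** it appears to stand clear of the wheel in the top view, but I did not measure the distance of its nose. I judged it released because the knob went back freely past its old resting place.
- **Bottle and vial 1:** both are upright and at the same pixels as at the start.
- **Neighbours:** the image difference shows changes only at the clamp mechanism and where the arm is in the way. The arm hid the right-hand side, so I could not check the petri dish there.

**Disagreements:** two-view heights came out 3 to 7 mm below the stated ones for the nut, pin and knob. I used the stated heights, and both grasps fitted.

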